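Feel out the concealed release key of a tool case

TASK

The flat wooden case on the bench has a concealed release: somewhere along the ledge in front of its lid one block sits a little lower than the rest, leaving a shallow notch that is hard to see. Feel gently along the ledge with a fingertip until you find the notch, then press the key inside it fully down so that the lid rises ajar, and take the hand away. Do not touch the lid or lean hard on the case, and leave the marker, the tape roll and the small block where they lie.

Things in the scene. Friction and masses are not known exactly. Their poses are not given: they have to be found in the camera images.
- case: Closed wooden case fixed to the bench, 185 (x) x 352 (y) mm. Origin: centre of its underside, on the bench top; x points from the ledge (robot side) to the lid's hinges, y along the ledge, z up. The ledge's strip is 46 mm wide (x), centre line at x = -63.5 mm, its top rigid, level, 60 mm above the bench, from y = -170 to +170 mm; thin dark lines divide it into blocks.
- ledge_mid (a point): Middle of the ledge's top; axes as the case's. Somewhere the ledge is broken by a notch 44 mm long (y), over the strip's full 46 mm width, closed in front by a 6 mm apron as high as the ledge. The notch's floor, 6 mm below the ledge, is the release key; it can be pressed anywhere in the notch. The notch's centre lies from y = -48 to +48 mm of this point and is not reported.
- release_key (a joint): Travel of the release key straight down, m: 0 untouched, 0.007 fully down (then its top lies 13 mm below the ledge). It takes about 5 N to press and stays where it is left.
- lid (a joint): Opening of the lid, rad: 0 shut, 0.12 ajar. It is geared to the key by a rocker: it rises in step with the key as that goes down, and stays with it.
- lid_edge (a point): Middle of the front edge of the lid, a flat wooden panel of 128 (x) x 352 (y) x 15 mm behind the ledge; its top is 76 mm above the bench when shut, its front edge lies at x = -35.5 mm in the case's frame and rises by 15 mm when ajar. Not to be touched.
- marker: Black marker pen, 12 x 132 x 14 mm, lying loose beside the case; origin at the centre of its underside. A bystander.
- small_block: Small timber offcut, 44 x 62 x 40 mm, standing loose beside the case; origin at the centre of its underside. A bystander.
- tape_roll: Roll of cream masking tape, 103 mm across, 25 mm high, lying flat and loose at the other side of the case; origin at the centre of its underside. A bystander.

How it is judged:
By the outcome, as a careful person would: the job done as asked, in the order asked, and still so for the second after the job is handed in, with the robot touching nothing.
It also fails if it takes over 54 s, if anything falls off the work surface, if the arm or the gripper's body presses on something with over 40 N, if the wrist force passes 120 N, or if a joint passes its speed limit or range.

ROBOT

A 7-joint arm with a two-finger parallel gripper is mounted at the origin on a cart in front of the work surface, level with it; the furniture and walls round the work are solid. World frame = base frame: x ahead of the robot, y to its left, z up, the work surface at z = 0. Lengths are in m, angles in rad, forces in N, time in s.
With the tool pointing down it reaches from about 0.4 to 0.85 m from the base axis. Payload 10.4 kg.
Tool frame: the origin (TCP) lies between the finger pads; the fingertips stand 22 mm ahead of it and the grasp point (between the pads) lies 3 mm ahead of it (bot.tip_reach is the distance from the TCP to the fingertips, in m); z points along the fingers, y is the line along which they close (so a half turn about z gives the same grasp; the last joint's range is limited). The gripper opens to 87 mm and grips with 3 to 60 N. Pads are 19 mm wide; open, the fingers measure 117 mm over their backs; the gripper's body (75 mm by 190 mm) begins 51 mm behind the grasp point.
Start: joints at [1.118, 0.332, -0.065, 1.46, 0.022, 1.35, -0.088], TCP at [0.26, -0.568, 0.245] pointing down, gripper open.
Joint ranges: [-2.6, 2.6], [-0.5, 2.12], [-1.47, 1.34], [0.16, 2.42], [-1.27, 4.41], [0.06, 2.06], [-2.6, 2.6]. Speed limits (rad/s): [2.22, 2.22, 2.79, 2.79, 3.14, 3.14, 3.14].

INTERFACE

Orientations are given as a rotation vector (axis times angle).
In Python, from workcell import bot gives the robot as it stands. The module is installed in compiled form; this text tells all that it offers.
- The arm moves only by the tool carry_out, never from a script. Its argument "plan" is a list of rows, each a list of 3 entries, a list of its own where there are three numbers: the shift along the tool's x, y, z in cm, then the turn about the tool's z in rad, then the closure, from 0 (fully open) to 1 (shut). In form: [[[dx, dy, dz], spin, grip], ...]. A call has 1 to 12 rows; each row shifts and turns the commanded pose from where the row before left it, along the tool's axes as they then stand; what a row does not reach is not made up. A row lasts 1/8 s, in which the tool goes at most 62.5 mm and 10.7 degrees, less where a joint would pass 70% of its speed; a pose out of reach is approached as far as the arm can. A call with a gripper value outside its range is refused whole. The fingers move at their own pace and stop on an object; "newtons" is the grip in N (left out, the last holds). Time passes only in rows, so rows that do not move let the fingers close. It gives the time, the measured TCP pose, the force, the opening and the grip force at its end, in the units of the state.
- bot.state(): the state, without advancing time (a new reading comes with each control period).
- bot.grab_frame(name): name is "side" or "top"; returns a dict with "color" (420x560x3 uint8, blue, green, red), "fx", "fy", "cx", "cy" (pixels), "R" (3x3) and "t" (3): a world point X has camera coordinates R X + t. Camera axes: x right, y down, z forward; pixel columns grow to the right and rows downward; lengths in m; the calibration is good to about 2 mm. A picture is of the moment at which its call begins. There is no depth.
- bot.hand_in(): hands the job in; it is judged then, once.
The state is a dict: "time": time; "joints": joint angles; "qvel": joint speeds; "tau": joint torques, N m; "eef_pos": TCP position; "ee_rot": TCP orientation; "wrist_force": force on the tool from outside, world axes, zero at the start; "wrist_torque": the same for the moment, N m; "opening": opening from 0.0 (shut) to 1.0 (fully open); "grasp_force": force on a finger pad.
Only numpy, scipy, OpenCV 4.12 (cv2) and the standard library are available. Lean on these libraries where they do the work, as an engineer would, in place of code of your own. Each camera call takes 0.05 s, during which the arm holds its last target. There are 200 camera calls.

## Working session

There is one attempt and no reset: what is moved stays moved. The work goes in short steps, Python scripts to look and compute and a tool call to move; the robot and the scene stay as the last step left them, time stands still between calls to the robot, and variables do not carry over. Pictures are saved under pics/ and viewed, at most 10 in all, crops included, and the job is handed in when it is done.

Besides the shell and the picture viewer there is one more tool, called after ">>>" as name(argument=value, ...) on one line, values as JSON. carry_out: Moves the arm, as the interface text tells. Its arguments: {"type":"object","properties":{"plan":{"type":"array"},"newtons":{"type":"number"}},"required":["plan"]}

```bash
mkdir -p pics; python3 - <<'E'
from workcell import bot
import cv2,numpy as np
for n in("top","side"):
    f=bot.grab_frame(n);cv2.imwrite(f"pics/{n}0.png",f["color"]);print(n,f["fx"],f["cx"],f["cy"],np.round(f["R"],3).tolist(),np.round(f["t"],3).tolist())
s=bot.state();print({k:np.round(v,3).tolist() for k,v in s.items()},bot.tip_reach)
E
```

```text
top 437.13887359370494 275.95411008596164 204.46005282675566 [[-0.023, -1.0, -0.011], [-0.984, 0.025, -0.174], [0.174, 0.007, -0.985]] [-0.076, 0.539, 1.255]
side 405.10214235227636 286.7086662527297 202.16742167581256 [[-0.992, -0.128, 0.011], [-0.067, 0.446, -0.893], [0.11, -0.886, -0.451]] [0.524, 0.148, 0.784]
{'time': 0.1, 'joints': [1.118, 0.333, -0.065, 1.461, 0.022, 1.35, -0.088], 'qvel': [0.002, -0.002, 0.0, -0.002, -0.0, -0.001, 0.001], 'tau': [0.001, -62.455, 0.025, -39.072, -0.061, 0.037, 0.0], 'eef_pos': [0.26, -0.568, 0.244], 'ee_rot': [-3.068, -0.67, 0.0], 'wrist_force': [-0.349, -0.321, 0.358], 'wrist_torque': [0.019, -0.005, -0.063], 'grasp_force': 0.0, 'opening': 1.001} 0.022
```

View pics/top0.png

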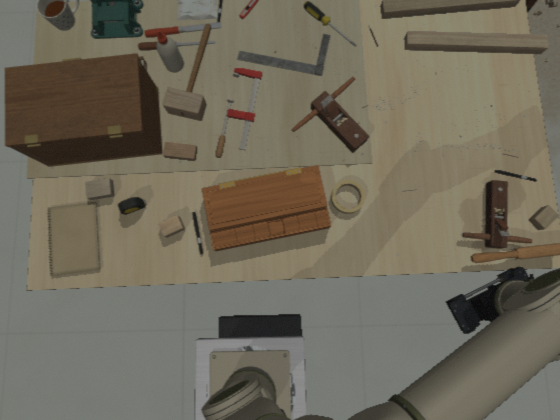

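View pics/side0.png

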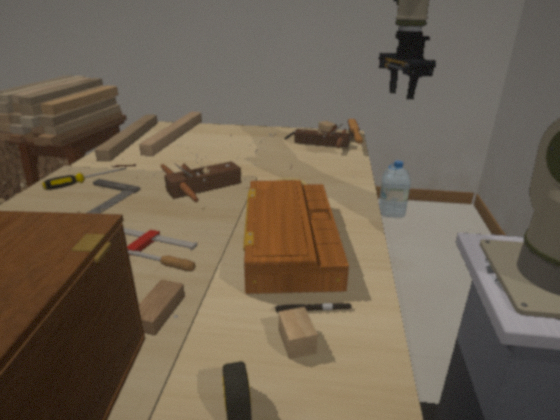

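The top view shows the case at about (203–330, 168–250), with the ledge on the near (lower) side, the marker at (198,232), the block at (172,226) and the tape at (349,196). I'll zoom in next.

```bash
python3 - <<'E'
import cv2,numpy as np
a=cv2.imread("pics/top0.png")[160:260,195:345];b=cv2.imread("pics/side0.png")[170:300,235:355]
a=cv2.resize(a,None,fx=5,fy=5,interpolation=3)
cv2.imwrite("pics/topc.png",a)
b=cv2.resize(b,None,fx=4.5,fy=4.5,interpolation=3);cv2.imwrite("pics/sidec.png",b)
E
```

```text
(no output)
```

View pics/topc.png

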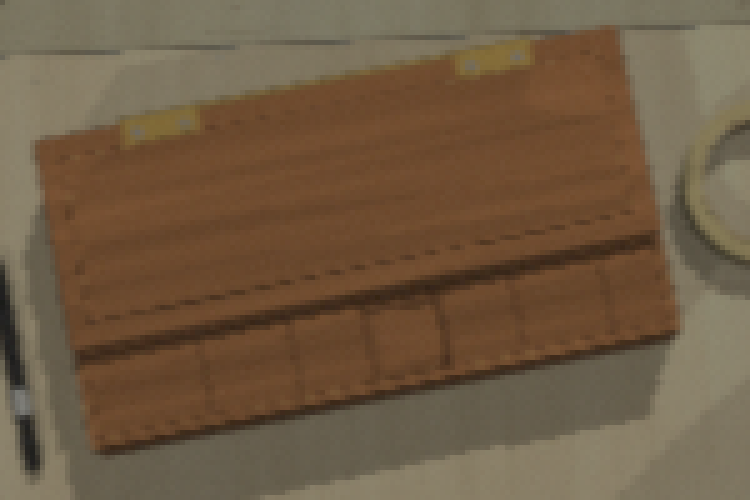

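View pics/sidec.png

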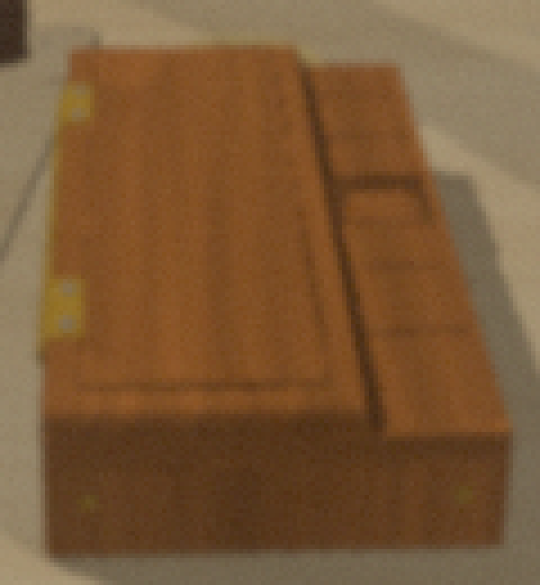

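The crops show the ledge split by thin lines. The block at crop x 370–445 in the top view has a dark step on its right side and an apron line in front, so it is probably the notch. Next I'll cast rays for the case pose.

```bash
cat > h.py <<'E'
from workcell import bot
import numpy as np
def ray(f,uv,z):
    d=f["R"].T@np.array([(uv[0]-f["cx"])/f["fx"],(uv[1]-f["cy"])/f["fy"],1]);c=-f["R"].T@f["t"]
    return c+d*(z-c[2])/d[2]
E
python3 - <<'E'
from h import *
f=bot.grab_frame("top");g=bot.grab_frame("side")
T=lambda p:(p[0]/5+194.6,p[1]/5+159.6)
S=lambda p:(p[0]/4.5+234.6,p[1]/4.5+169.6)
# case corner model coords
pts=[((37,142),.076,(.0925,.176)),((617,28),.076,(.0925,-.176)),((95,443),.06,(-.0925,.176)),((678,324),.06,(-.0925,-.176)),((78,350),.076,(-.0355,.176)),((655,235),.076,(-.0355,-.176))]
W=np.array([ray(f,T(p),z)[:2] for p,z,_ in pts]);M=np.array([m for *_,m in pts])
def fit(W,M):
    w=W-W.mean(0);m=M-M.mean(0);th=np.arctan2((m[:,0]*w[:,1]-m[:,1]*w[:,0]).sum(),(m*w).sum())
    R=np.array([[np.cos(th),-np.sin(th)],[np.sin(th),np.cos(th)]]);return th,R,W.mean(0)-R@M.mean(0)
th,R,o=fit(W,M);print("top",th,o,np.round(1000*(W-M@R.T-o),1).tolist())
for n,p in dict(L=(373,345),Rr=(444,330),l1=(295,360),r1=(517,315)).items(): print(n,np.round(R.T@(ray(f,T(p),.06)[:2]-o),4))
pts=[((72,48),.076,(.0925,-.176)),((510,433),.06,(-.0925,.176)),((398,68),.06,(-.0925,-.176)),((44,415),.076,(.0925,.176))]
W2=np.array([ray(g,S(p),z)[:2] for p,z,_ in pts]);M2=np.array([m for *_,m in pts]);t2,R2,o2=fit(W2,M2);print("side",t2,o2,np.round(1000*(W2-M2@R2.T-o2),1).tolist())
for p in [(375,182),(380,223),(405,266)]: print(np.round(R2.T@(ray(g,S(p),.06)[:2]-o2),4))
print("ledge mid",o+R@[-.0635,0])
# notch candidate
E
```

```text
top 0.17456886732635063 [ 0.52823233 -0.06027395] [[-2.4, -2.9], [-3.5, 1.1], [3.9, -2.7], [3.8, 3.3], [0.3, -5.1], [-2.0, 6.2]]
L [-0.065   0.0035]
Rr [-0.0646 -0.0388]
l1 [-0.0646  0.0499]
r1 [-0.0644 -0.0824]
side 0.18163418033615403 [ 0.52665627 -0.05137064] [[-3.6, 4.1], [3.9, -4.2], [0.6, 1.4], [-1.0, -1.3]]
[-0.0621 -0.0393]
[-0.0594  0.002 ]
[-0.0658  0.0421]
ledge mid [ 0.46569743 -0.07130285]
```

>>> carry_out(plan=[[[0,0,0],-0.164,1],[[0,0,0],-0.164,1],[[0,0,0],-0.164,1],[[0,0,0],-0.164,1],[[0,0,0],-0.164,1],[[0,0,0],-0.164,1],[[0,0,0],-0.164,1],[[0,0,0],-0.164,1],[[0,0,0],0,1]], newtons=10)

```text
time: 1.32
eef_pos: [0.2603, -0.5681, 0.2443]
ee_rot: [-2.025, -2.402, -0.001]
wrist_force: [0.3, 0.4, 0.5]
opening: 0.062
grasp_force: 0.0
```

>>> carry_out(plan=[[[3,2,0],0,1],[[4,2.7,0],0,1],[[4,2.7,0],0,1],[[4,2.7,0],0,1],[[4,2.7,0],0,1],[[4,2.7,0],0,1],[[4,2.7,0],0,1],[[4,2.7,0],0,1],[[4,2.7,1],0,1],[[4,2.7,2],0,1],[[3,2.6,2],0,1],[[0,0,0],0,1]])

```text
time: 2.82
eef_pos: [0.474, -0.1019, 0.1934]
ee_rot: [-2.021, -2.402, -0.001]
wrist_force: [-0.4, -1.0, 0.2]
opening: 0.003
grasp_force: 0.0
```

>>> carry_out(plan=[[[2.8,-0.1,2],0,1],[[2.9,-0.2,2.5],0,1],[[0,0,2.5],0,1],[[0,0,1.5],0,1],[[0,0,0],0,1],[[0,0,0],0,1]])

```text
time: 3.58
eef_pos: [0.4617, -0.05, 0.1104]
ee_rot: [2.025, 2.401, 0.001]
wrist_force: [0.2, -0.5, 0.2]
opening: 0.006
grasp_force: 0.0
```

```bash
python3 - <<'E'
from h import *
import cv2
for n,(a,b,c,d) in dict(top=(150,270,190,350),side=(130,310,215,405)).items():
    i=bot.grab_frame(n)["color"][a:b,c:d];cv2.imwrite(f"pics/{n}1.png",cv2.resize(i,None,fx=3,fy=3,interpolation=3))
im=[cv2.imread(f"pics/{n}1.png") for n in("top","side")]
s=bot.state();print(s["eef_pos"],s["wrist_force"])
E
```

```text
[ 0.46171219 -0.04980204  0.11039616] [ 0.27826362 -0.16683576 -0.88262906]
```

View pics/side1.png

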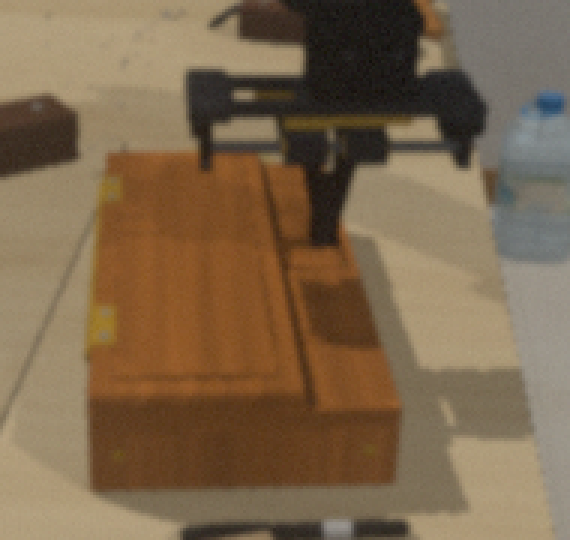

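View pics/top1.png

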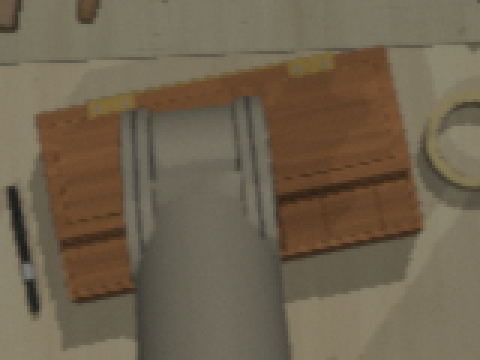

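The side crop shows the closed fingertips at (322,245), centred over the ledge strip and clear of the lid groove. The top view is blocked by the arm. I'll lower gently onto the ledge beside the suspected notch.

>>> carry_out(plan=[[[0,0,1],0,1],[[0,0,0.8],0,1],[[0,0,0.5],0,1],[[0,0,0.1],0,1],[[0,0,0],0,1],[[0,0,0],0,1]])

```text
time: 4.42
eef_pos: [0.4613, -0.0495, 0.0858]
ee_rot: [2.023, 2.403, 0.0]
wrist_force: [-0.1, 0.4, -0.1]
opening: 0.001
grasp_force: 0.0
```

>>> carry_out(plan=[[[0,0,0.1],0,1],[[0,0,0.1],0,1],[[0,0,0.05],0,1],[[0,0,0],0,1]])

```text
time: 4.92
eef_pos: [0.4611, -0.0494, 0.083]
ee_rot: [2.024, 2.403, -0.0]
wrist_force: [0.0, 0.5, 0.2]
opening: 0.005
grasp_force: 0.0
```

>>> carry_out(plan=[[[0,0,0.1],0,1],[[0,0,0.05],0,1],[[0,0,0],0,1],[[0,0,0],0,1]])

```text
time: 5.42
eef_pos: [0.4613, -0.0494, 0.0824]
ee_rot: [2.023, 2.403, -0.001]
wrist_force: [-5.5, 0.6, 14.2]
opening: 0.004
grasp_force: 6.9
```

Contact: the ledge is felt at TCP z ≈ 0.0824. I'll ease off to a light touch and slide toward the suspect block.

>>> carry_out(plan=[[[0,0,-0.06],0,1],[[0,0,0],0,1]])

```text
time: 5.68
eef_pos: [0.4613, -0.0495, 0.0825]
ee_rot: [2.023, 2.403, -0.0]
wrist_force: [-1.6, 0.4, 7.1]
opening: 0.006
grasp_force: 3.2
```

>>> carry_out(plan=[[[-0.4,0,0],0,1],[[-0.4,0,0],0,1],[[0,0,0],0,1]])

```text
time: 6.05
eef_pos: [0.463, -0.0571, 0.0825]
ee_rot: [2.023, 2.403, 0.001]
wrist_force: [-0.1, 1.0, 4.6]
opening: 0.005
grasp_force: 2.4
```

>>> carry_out(plan=[[[-0.4,0,0],0,1],[[-0.4,0,0],0,1],[[0,0,0],0,1]])

```text
time: 6.42
eef_pos: [0.4643, -0.0651, 0.0824]
ee_rot: [2.023, 2.403, 0.001]
wrist_force: [-1.0, 2.2, 5.0]
opening: 0.009
grasp_force: 2.5
```

>>> carry_out(plan=[[[-0.4,0,0],0,1],[[-0.4,0,0],0,1],[[0,0,0],0,1]])

```text
time: 6.8
eef_pos: [0.4654, -0.0735, 0.0822]
ee_rot: [2.024, 2.402, 0.0]
wrist_force: [0.7, 1.6, 3.1]
opening: 0.008
grasp_force: 1.5
```

>>> carry_out(plan=[[[-0.4,0,0],0,1],[[-0.4,0,0],0,1],[[0,0,0],0,1]])

```text
time: 7.18
eef_pos: [0.4664, -0.0816, 0.0819]
ee_rot: [-2.024, -2.402, 0.001]
wrist_force: [0.3, -0.7, -0.6]
opening: 0.005
grasp_force: 0.0
```

>>> carry_out(plan=[[[-0.4,0,0],0,1],[[-0.4,0,0],0,1],[[0,0,0],0,1]])

```text
time: 7.55
eef_pos: [0.4679, -0.0893, 0.0821]
ee_rot: [2.024, 2.402, -0.0]
wrist_force: [-0.5, -0.1, 0.2]
opening: 0.005
grasp_force: 0.0
```

The contact vanished between case y ≈ -3 and -11 mm, so the finger is over the notch, as seen in the picture. It is now at the notch's centre, so I'll go down.

>>> carry_out(plan=[[[0,0,0.2],0,1],[[0,0,0.2],0,1],[[0,0,0.1],0,1],[[0,0,0],0,1]])

```text
time: 8.05
eef_pos: [0.4679, -0.0888, 0.077]
ee_rot: [-2.023, -2.403, 0.0]
wrist_force: [-0.0, 0.0, 0.5]
opening: 0.009
grasp_force: 0.0
```

>>> carry_out(plan=[[[0,0,0.1],0,1],[[0,0,0.1],0,1],[[0,0,0],0,1]])

```text
time: 8.43
eef_pos: [0.468, -0.0889, 0.0753]
ee_rot: [2.023, 2.403, 0.0]
wrist_force: [-0.7, 0.9, 3.9]
opening: 0.006
grasp_force: 1.7
```

Floor felt about 6 mm below the ledge, so this is the key. I'll press it slowly.

>>> carry_out(plan=[[[0,0,0.1],0,1],[[0,0,0.1],0,1],[[0,0,0.1],0,1],[[0,0,0.1],0,1],[[0,0,0],0,1]])

```text
time: 9.05
eef_pos: [0.468, -0.0889, 0.071]
ee_rot: [2.024, 2.403, 0.0]
wrist_force: [0.5, -0.6, 1.8]
opening: 0.004
grasp_force: 0.9
```

>>> carry_out(plan=[[[0,0,0.1],0,1],[[0,0,0.05],0,1],[[0,0,0],0,1]])

```text
time: 9.43
eef_pos: [0.468, -0.0889, 0.0696]
ee_rot: [2.023, 2.403, 0.0]
wrist_force: [-0.1, -0.2, 2.8]
opening: 0.008
grasp_force: 1.5
```

>>> carry_out(plan=[[[0,0,0.06],0,1],[[0,0,0],0,1]])

```text
time: 9.68
eef_pos: [0.4681, -0.0889, 0.0694]
ee_rot: [2.023, 2.403, -0.0]
wrist_force: [-1.6, 0.8, 8.4]
opening: 0.001
grasp_force: 4.2
```

>>> carry_out(plan=[[[0,0,0.03],0,1],[[0,0,0],0,1]])

```text
time: 9.93
eef_pos: [0.468, -0.0889, 0.0693]
ee_rot: [2.023, 2.403, -0.001]
wrist_force: [-3.7, 1.0, 12.0]
opening: 0.004
grasp_force: 6.2
```

Bottom stop reached (13 mm below the ledge, force rising with no motion). I'll withdraw straight up, then back.

>>> carry_out(plan=[[[0,0,-0.2],0,1],[[0,0,-1],0,1],[[0,0,-2],0,1],[[0,0,-3],0,1],[[0,0,-4],0,1],[[0,0,-4],0,1],[[-4,0,-2],0,1],[[-5,0,0],0,1],[[-5,0,0],0,1],[[-5,0,0],0,1],[[-5,0,0],0,1],[[0,0,0],0,1]])

```text
time: 11.42
eef_pos: [0.5075, -0.3296, 0.23]
ee_rot: [-2.03, -2.397, 0.001]
wrist_force: [-0.5, 0.4, -0.8]
opening: 0.002
grasp_force: 0.0
```

```bash
python3 - <<'E'
from h import *
import cv2
o=[]
for n,(a,b,c,d) in dict(top=(150,270,160,380),side=(160,360,215,375)).items():
    i=bot.grab_frame(n)["color"][a:b,c:d];o.append(cv2.resize(i,None,fx=2,fy=2,interpolation=3))
h=max(x.shape[0] for x in o);o=[cv2.copyMakeBorder(x,0,h-x.shape[0],0,0,0) for x in o]
cv2.imwrite("pics/end.png",np.hstack(o));print(bot.state()["wrist_force"])
E
```

```text
[-0.45549426  0.62274197 -0.22369507]
```

View pics/end.png

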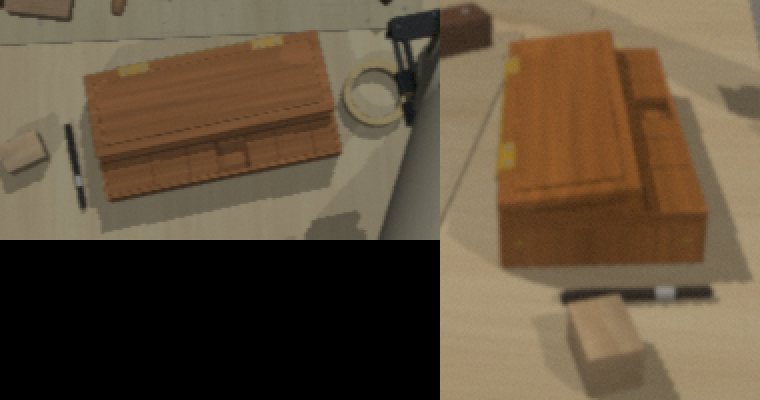

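The lid is visibly ajar (raised front edge at (620,190) in the side half), the key is sunk at (232,153) in the top half, and the marker, block and tape are where they were. The hand is clear, at z = 0.23.

```bash
python3 -c "
from workcell import bot
print(bot.hand_in())"
```

```text
the job is handed in; nothing more can be done
None
```

The notch was found by touch about 18 mm from the ledge's middle, on the -y side; I pressed its key down to the stop, the lid now stands ajar, the hand is clear, and the job is handed in.

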